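# Pull a card proof with the hand roller

## Robot

A 7-joint arm with a two-finger parallel gripper is mounted at the origin on the work surface. World frame = base frame: x ahead of the robot, y to its left, z up, the work surface at z = 0. Lengths are in m, angles in rad, forces in N, time in s.
With the tool pointing down it reaches from about 0.425 to 0.925 m from the base axis. Payload 6.8 kg.
Tool frame: the origin (TCP) lies between the finger pads; the fingertips stand env.finger_overhang ahead of it and the grasp point (between the pads) lies 6 mm ahead of it (env.finger_overhang is the distance from the TCP to the fingertips, in m); z points along the fingers, y is the line along which they close (so a half turn about z gives the same grasp; the last joint's range is limited). The gripper opens to 85 mm and grips with 20 to 120 N. Pads are 22 mm wide; open, the fingers measure 114 mm over their backs; the gripper's body (76 mm by 85 mm) begins 54 mm behind the grasp point. The pads swing forward as they close: fully open they stand 13 mm farther back than shut.
Start: joints at [1.118, 0.477, 0.022, 1.555, -0.011, 1.109, -0.083], TCP at [0.228, -0.635, 0.256] pointing down, gripper open.
Joint ranges: [-2.96, 2.96], [-0.34, 2.1], [-1.41, 1.46], [0.24, 2.44], [-1.37, 4.51], [0.17, 1.92], [-2.96, 2.96]. Speed limits (rad/s): [2.39, 2.39, 3.14, 3.14, 3.14, 3.14, 3.14].

## Interface

Orientations are given as a rotation vector (axis times angle).
In Python, from station import telemetry, optics, env gives the robot as it stands.
- The arm moves only by the tool send_rows, never from a script. Its argument "rows" is a list of rows, each an object with "turn": the turn, a rotation vector about the tool's x, y, z in rad, a list of three; "slide": the shift along the tool's x, y, z in m, a list of three; "grip": the closure, from -1 (fully open) to 1 (shut). In form: [{"turn": [rx, ry, rz], "slide": [dx, dy, dz], "grip": grip}, ...]. A call has 1 to 20 rows; each row shifts and turns the commanded pose from where the row before left it, along the tool's axes as they then stand; what a row does not reach is not made up. A row lasts 1/10 s, in which the tool goes at most 50 mm and 8.59 degrees, less where a joint would pass 70% of its speed; a pose out of reach is approached as far as the arm can. A call with a gripper value outside its range is refused whole. The fingers move at their own pace and stop on an object; "newtons" is the grip in N (left out, the last holds). Time passes only in rows, so rows that do not move let the fingers close. It gives the time, the measured TCP pose, the force, the opening and the grip force at its end, in the units of the state.
- telemetry.get_obs(): the state, without advancing time (a new reading comes with each control period).
- optics.snapshot(name): name is "side" or "top" or "wrist"; returns the picture (384x512x3 uint8, red, green, blue); there is no depth.
- optics.camera_model(name): a dict with "fx", "fy", "cx", "cy" (pixels), "world_to_cam" (4x4, takes a point from world to camera coordinates). Camera axes: x right, y up, looking along -z (the intrinsics and any distortion apply to the point x, -y, -z); pixel columns grow to the right and rows downward; lengths in m; the calibration is good to about 2 mm. The wrist camera is an equidistant fisheye: a pixel r from the principal point sees the ray r / f radians off the axis. A picture is of the moment at which its call begins: read the wrist's pose just before it. camera_model takes no time and is no camera call; for the wrist camera it gives the pose at the moment of the call.
- env.sign_off(): hands the job in; it is judged then, once.
The state is a dict: "time_s": time; "joint_positions": joint angles; "qd": joint speeds; "effort": joint torques, N m; "eef_pos": TCP position; "orientation": TCP orientation; "force": force on the tool from outside, world axes, zero at the start; "ft_torque": the same for the moment, N m; "grip_width": opening from 0.0 (shut) to 1.0 (fully open); "gripper_force": force on a finger pad.
Only numpy, scipy, OpenCV 4.12 (cv2) and the standard library are available. Lean on these libraries where they do the work, as an engineer would, in place of code of your own. Each camera call takes 0.05 s, during which the arm holds its last target. There are 200 camera calls.

## Task

Pull the card proof on the small hand press: push the top of its loose roller with the fingertips so that it rolls along the two bearers, over the card on the block, and bring it to rest squarely on the dark line scribed across the bed and bearers beyond the card. It must roll, not be dragged, and must never be lifted or taken off the bearers; leave everything else on the table where it is.

Things in the scene. Friction and masses are not known exactly. Their poses are not given: they have to be found in the camera images.
- roller: Loose plain cylinder, 60 mm diameter, 190 mm long, 0.7 to 1 kg; black rubber with 25 mm steel rings at its ends, lying across the bearers. Rolls without slipping under a fingertip pressed on its crown: its middle goes half as far as the fingertip; let go, it stops within a few mm. Origin: its centre, 65 mm above the table (crown 95 mm). x: cylinder axis; y, z turn as it rolls.
- press: Fixed hand press: grey bed 240 (x) by 360 (y) by 12 mm thick, with two aluminium rails (bearers) along y, 16 mm wide, 300 mm long, centred at x = -85 and +85 mm, tops 35 mm above the table. Rubber-tipped end stops, 51 mm high, have faces at y = -142 and +142 mm. The roller starts at y = -80 to -40 mm and goes towards +y. Origin: centre of the bed's underside, at table height.
- card (a point): Centre of the white card, 90 mm (the press's x) by 55 mm (y), lying on the printing block midway between the bearers, 1 mm below their tops; lower wooden strips and steel quoins lock the block. The roller passes above it from -y to +y.
- stop_line (a point): Middle of the stop line, a straight black line 3 mm wide across the whole bed (seen beyond the roller's ends) and both bearers, 60 mm to the +y side of the card's centre. The point is level with the bearers' tops, 35 mm above the table. x: along the line; y: rolling direction, level. When done, the roller's axis is vertically above the line.
- quoin_key: Bystander: a steel T-shaped key lying on the bed between the bearers, past the stop line; shaft 95 mm along its x, crossbar 60 mm, 12 mm thick. Origin: middle of the crossbar, at the underside.
- ink_jar: Bystander: a glass ink jar with a black cap, 64 mm wide, 70 mm tall, standing at one side of the press. Origin: centre of its underside.
- ink_tin: Bystander: a flat metal ink tin, 80 mm wide, 56 mm tall, standing at the other side. Origin: centre of its underside.
- spare_block: Bystander: a mounted printing block, 60 by 85 by 22 mm, lying flat beside the bed on its side away from the robot. Origin: centre of its underside.
- line_gauge: Bystander: a steel ruler, 300 by 30 by 4 mm, lying on the table to the robot's left. Origin: centre of its underside.
- brayer: Bystander: a small ink roller with a wooden handle (roller 34 mm across, 90 mm wide; 177 mm long in all) lying on the glass ink slab at the robot's right. Origin: below the middle of its small roller, at the underside.

How it is judged:
By the outcome, as a careful person would: the job done as asked, in the order asked, and still so for the second after the job is handed in, with the robot touching nothing.
It also fails if it takes over 45 s, if anything falls off the work surface, if the arm or the gripper's body presses on something with over 40 N, if the wrist force passes 120 N, or if a joint passes its speed limit or range.

## Working session

There is one attempt and no reset: what is moved stays moved. The work goes in short steps, Python scripts to look and compute and a tool call to move; the robot and the scene stay as the last step left them, time stands still between calls to the robot, and variables do not carry over. Pictures are saved under pics/ and viewed, at most 10 in all, crops included, and the job is handed in when it is done.

Besides the shell and the picture viewer there is one more tool, called after "Emit:" by a JSON object that holds its "fn" and its "kwargs". send_rows: Moves the arm, as the interface text tells. Its arguments: {"type":"object","properties":{"rows":{"type":"array"},"newtons":{"type":"number"}},"required":["rows"]}

```bash
mkdir -p pics; python3 - <<'E'
from station import telemetry, optics, env
import cv2, numpy as np
np.set_printoptions(precision=4,suppress=True)
o=telemetry.get_obs(); print(o); print(env.finger_overhang)
for n in("top","side"):
    im=optics.snapshot(n); cv2.imwrite(f"pics/{n}0.png",cv2.cvtColor(im,cv2.COLOR_RGB2BGR)); print(n,optics.camera_model(n))
E
```

```text
{'time_s': 0.0, 'joint_positions': array([ 1.1179,  0.4778,  0.0223,  1.5564, -0.0115,  1.1093, -0.0831]), 'qd': array([-0.    , -0.0019, -0.0008,  0.0011,  0.0001,  0.002 ,  0.0016]), 'effort': array([ -0.0005, -59.6468,   1.6077, -28.1203,   0.0124,   0.0095,
        -0.    ]), 'eef_pos': array([ 0.228 , -0.6348,  0.2553]), 'orientation': array([-3.0933, -0.5387,  0.0007]), 'force': array([ 0.0978, -0.0589,  0.2258]), 'ft_torque': array([-0.0312,  0.0047, -0.0149]), 'gripper_force': 0.0, 'grip_width': 0.998086124527089}
0.025
top {'fx': 391.00271024245586, 'fy': 391.00271024245586, 'cx': 263.5965495604793, 'cy': 187.9010340142006, 'world_to_cam': array([[-0.0061, -1.    , -0.0019,  0.0191],
       [ 0.9961, -0.0063,  0.0882, -0.6137],
       [-0.0882, -0.0013,  0.9961, -1.3549],
       [ 0.    ,  0.    ,  0.    ,  1.    ]])}
side {'fx': 377.68930990873173, 'fy': 377.68930990873173, 'cx': 248.92146826317506, 'cy': 191.69270196307224, 'world_to_cam': array([[-0.9399, -0.3412,  0.0155,  0.5567],
       [ 0.2656, -0.7017,  0.6611, -0.211 ],
       [-0.2147,  0.6255,  0.7501, -1.4997],
       [ 0.    ,  0.    ,  0.    ,  1.    ]])}
```

View pics/top0.png

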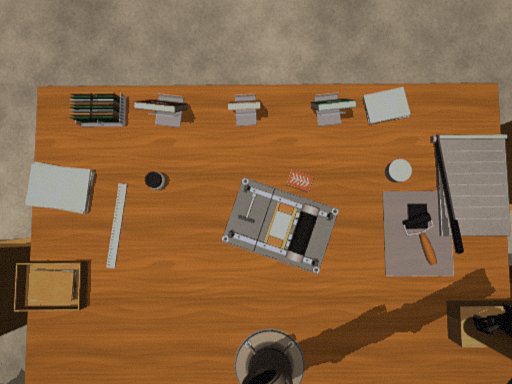

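View pics/side0.png

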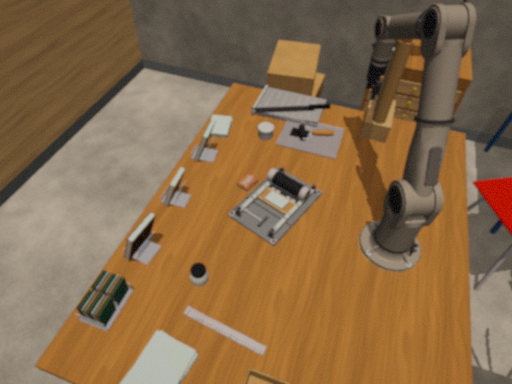

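The top view shows the press at about (280,225), with the roller near (302,232), the card at (281,223) and the key at (250,207). The rolling direction is towards image-left. I'll zoom in next.

```bash
python3 - <<'E'
import cv2
im=cv2.imread("pics/top0.png")[165:285,205:355]
cv2.imwrite("pics/top0c.png",cv2.resize(im,None,fx=5,fy=5,interpolation=cv2.INTER_CUBIC))
E
```

```text
(no output)
```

View pics/top0c.png

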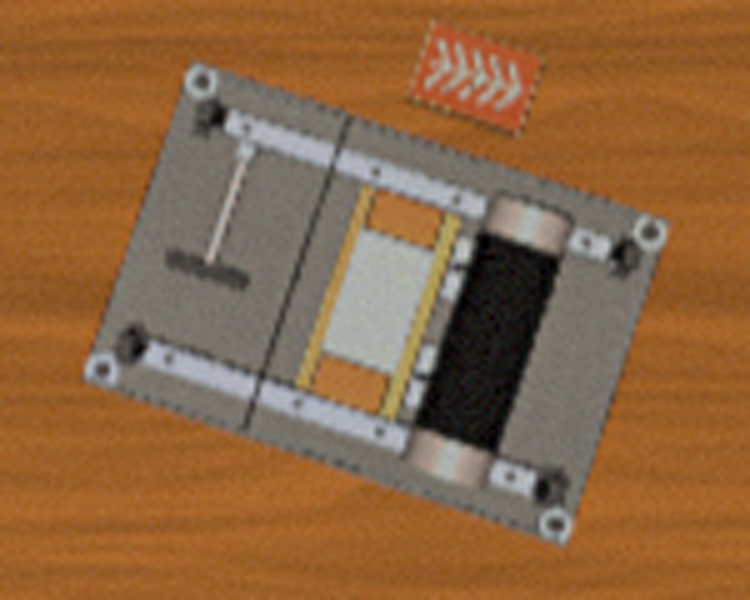

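```bash
cat > h.py <<'E'
import numpy as np, cv2
from station import telemetry, optics, env
np.set_printoptions(precision=4,suppress=True)
def ray(n,uv,z):
    m=optics.camera_model(n); W=np.array(m["world_to_cam"]); R,t=W[:3,:3],W[:3,3]
    d=np.array([(uv[0]-m["cx"])/m["fx"],-(uv[1]-m["cy"])/m["fy"],-1]); 
    if n=="wrist":
        a=np.array([d[0],d[1]]); r=np.hypot(*a); d=np.array([*(a/r*np.sin(r)),-np.cos(r)])
    c=-R.T@t; d=R.T@d
    return c+d*(z-c[2])/d[2]
def crop(u,v): return ((u+.5)/5-.5+205,(v+.5)/5-.5+165)
E
python3 - <<'E'
from h import *
P=lambda u,v,z: ray("top",crop(u,v),z)
bed=np.array([P(*p,.012) for p in[(192,62),(668,222),(568,545),(85,380)]])
print(bed, bed.mean(0), np.linalg.norm(np.diff(bed,axis=0),axis=1))
l1=P(349,118,.012);l2=P(245,430,.012);print("line",l1,l2,(l1+l2)/2,np.degrees(np.arctan2(*(l1-l2)[[1,0]])))
c=np.array([P(*p,.034) for p in[(362,230),(437,248),(400,372),(323,358)]]);print("card",c.mean(0),np.linalg.norm(np.diff(c,axis=0),axis=1))
# roller silhouette: ends of axis at z 65
a=P(530,212,.075);b=P(450,468,.075)
r=np.array([P(*p,.065) for p in[(492,198),(572,222),(490,487),(411,460)]]);print("roller",r.mean(0),r)
yd=np.array([-(l1-l2)[1],(l1-l2)[0]])/np.linalg.norm(l1-l2);print("y dir",yd)
print("card->line",((l1+l2)/2-c.mean(0))[:2]@yd,"roller->line",((l1+l2)/2-r.mean(0))[:2]@yd)
E
```

```text
[[ 0.6548  0.0889  0.012 ]
 [ 0.5382 -0.2495  0.012 ]
 [ 0.3124 -0.1742  0.012 ]
 [ 0.4292  0.1648  0.012 ]] [ 0.4837 -0.0425  0.012 ] [0.3579 0.238  0.3585]
line [ 0.6138 -0.0233  0.012 ] [0.3936 0.0519 0.012 ] [0.5037 0.0143 0.012 ] -18.845956308130695
card [ 0.4831 -0.0436  0.034 ] [0.0539 0.09   0.0544]
roller [ 0.4563 -0.1175  0.065 ] [[ 0.5536 -0.1194  0.065 ]
 [ 0.5368 -0.1738  0.065 ]
 [ 0.3582 -0.1151  0.065 ]
 [ 0.3765 -0.0619  0.065 ]]
y dir [0.323  0.9464]
card->line 0.06146702929093538 roller->line 0.140072996823903
```

Emit:
{"fn": "send_rows", "kwargs": {"rows": [{"turn": [0,0,0],"slide": [0.024,-0.025,0],"grip": -1},{"turn": [0,0,0],"slide": [0.024,-0.025,0],"grip": -1},{"turn": [0,0,0],"slide": [0.024,-0.025,0],"grip": -1},{"turn": [0,0,0],"slide": [0.024,-0.025,0],"grip": -1},{"turn": [0,0,0],"slide": [0.024,-0.025,0],"grip": -1},{"turn": [0,0,0],"slide": [0.024,-0.025,0],"grip": -1},{"turn": [0,0,0],"slide": [0.024,-0.025,0],"grip": -1},{"turn": [0,0,0],"slide": [0.024,-0.025,0],"grip": -1},{"turn": [0,0,0],"slide": [0.024,-0.025,0],"grip": -1},{"turn": [0,0,0],"slide": [0.024,-0.025,0],"grip": -1},{"turn": [0,0,0],"slide": [0.024,-0.025,0],"grip": -1},{"turn": [0,0,0],"slide": [0.024,-0.025,0],"grip": -1},{"turn": [0,0,0],"slide": [0.024,-0.025,0],"grip": -1},{"turn": [0,0,0],"slide": [0.024,-0.025,0],"grip": -1},{"turn": [0,0,0],"slide": [0.024,-0.025,0],"grip": -1},{"turn": [0,0,0],"slide": [0.024,-0.025,0],"grip": -1}]}}

```text
time_s: 1.7
eef_pos: [0.4545, -0.1277, 0.2562]
orientation: [3.095, 0.539, -0.001]
force: [0.4, -0.1, 0.6]
grip_width: 1.002
gripper_force: 0.0
```

Emit:
{"fn": "send_rows", "kwargs": {"rows": [{"turn": [0,0,-0.128],"slide": [0,0,0.01],"grip": -1},{"turn": [0,0,-0.128],"slide": [0,0,0.01],"grip": -1},{"turn": [0,0,-0.128],"slide": [0,0,0.01],"grip": -1},{"turn": [0,0,-0.128],"slide": [0,0,0.01],"grip": -1},{"turn": [0,0,-0.128],"slide": [0,0,0.01],"grip": -1},{"turn": [0,0,-0.128],"slide": [0,0,0.01],"grip": -1},{"turn": [0,0,-0.128],"slide": [0,0,0.01],"grip": -1},{"turn": [0,0,0],"slide": [0,0,0],"grip": -1},{"turn": [0,0,0],"slide": [0,0,0],"grip": -1}]}}

```text
time_s: 2.6
eef_pos: [0.4542, -0.1291, 0.1862]
orientation: [-2.559, -1.821, 0.001]
force: [-0.3, 0.7, 0.5]
grip_width: 0.998
gripper_force: 0.0
```

```bash
cat >> h.py <<'E'
from scipy.spatial.transform import Rotation as Ro
def state(C=np.array([.5037,.0143]),yd=np.array([.323,.9464])):
    o=telemetry.get_obs(); R=Ro.from_rotvec(o["orientation"]).as_matrix(); xd=np.array([yd[1],-yd[0]])
    print("t",o["time_s"],"tcp",o["eef_pos"],"F",o["force"],"T",o["ft_torque"],"grip",o["grip_width"])
    d=o["eef_pos"][:2]-C; print("press-frame rel line: x %.4f y %.4f"%(d@xd,d@yd)); print(R)
E
python3 - <<'E'
from h import *
state(); im=optics.snapshot("wrist"); cv2.imwrite("pics/w1.png",im[...,::-1]); m=optics.camera_model("wrist"); print(m)
E
```

```text
t 2.6 tcp [ 0.4542 -0.1291  0.1862] F [-0.2847  0.6695  0.4733] T [-0.0102 -0.0508 -0.0167] grip 0.9978154345575388
press-frame rel line: x -0.0006 y -0.1517
[[ 0.3274  0.9449 -0.0007]
 [ 0.9449 -0.3274  0.0003]
 [ 0.     -0.0007 -1.    ]]
{'fx': 297.3186396354542, 'fy': 297.3186396354542, 'cx': 260.6579800623014, 'cy': 189.8938953214303, 'world_to_cam': array([[ 0.945 , -0.3271, -0.0002, -0.4706],
       [ 0.313 ,  0.9046, -0.2893, -0.0075],
       [ 0.0948,  0.2734,  0.9572, -0.3206],
       [ 0.    ,  0.    ,  0.    ,  1.    ]])}
```

View pics/w1.png

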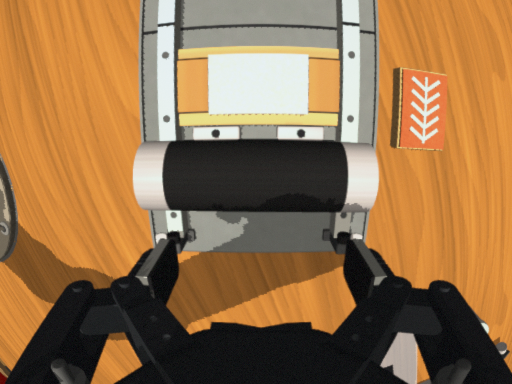

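```bash
cat >> h.py <<'E'
C0=np.array([.5037,.0143]);YD=np.array([.323,.9464]);XD=np.array([.9464,-.323])
def rel(p): d=p[:2]-C0; return np.array([d@XD,d@YD])
def edges(im,u,v0,v1):
    g=im[v0:v1,u-1:u+2].astype(float).mean((1,2)); return g
E
python3 - <<'E'
from h import *
im=cv2.imread("pics/w1.png")
for u,z in((150,.012),(168,.035),(350,.035),(368,.012)):
    g=edges(im,u,18,42); w=np.clip(np.median(g)-20-g,0,None); v=18+(w*np.arange(len(g))).sum()/w.sum()
    print(u,v,np.round(g).astype(int),rel(ray("wrist",(u,v),z)))
w=(im.min(2)>185).astype(np.uint8)[45:120,195:320]; n,L,s,c=cv2.connectedComponentsWithStats(w);i=1+s[1:,4].argmax()
print("card",s[i],rel(ray("wrist",(c[i][0]+195,c[i][1]+45),.034)))
for u in(155,200,256,320,358): print(u,np.round(edges(im,u,132,222)).astype(int))
E
```

```text
150 32.072316384180795 [153 153 153 153 153 153 153 152 153 151 151 150 140  82  51  68 134 150
 153 152 152 154 152 152] [-0.1127  0.0006]
168 23.909390444810544 [235 236 235 232 185  79  51  93 199 232 236 236 236 236 236 237 236 237
 237 236 237 237 236 236] [-0.0861  0.0003]
350 23.460509714862475 [234 234 234 228 142  59  63 152 228 234 234 234 234 235 234 234 235 234
 235 235 234 234 235 234] [ 0.0813 -0.0004]
368 31.845887016848366 [154 154 154 155 155 154 155 154 154 153 153 151 128  58  43  81 136 151
 151 152 154 155 155 155] [ 0.1075 -0.0006]
card [  13    8  101   62 6007] [-0.0036 -0.0607]
155 [150 150 150 150 150 152 151 149 132 104 114 127 138 145 152 159 167 174
 181 185 189 195 200 207 210 208 207 209 213 217 220 218 220 222 223 224
 226 228 228 229 229 229 231 231 232 235 235 235 234 232 231 230 228 228
 229 229 228 227 225 222 221 223 220 215 209 208 207 202 199 195 194 191
 185 178 173 165 151 136 140 153 152 152 150 151 153 151 146 144 144 146]
200 [236 236 236 235 234 233 225 174  78  26  21  23  25  25  24  26  29  28
  30  31  31  31  30  33  32  34  32  34  3
[... 659 characters left out ...]
4  36  18  19  21  23  23  25  24  29
  28  27  30  30  32  31  33  33  33  33  34  36  38  36  36  38  38  39
  39  38  38  38  38  38  41  39  42  41  41  39  40  37  40  39  40  36
  38  38  37  38  37  38  40  40  37  37  36  36  32  28  28  28  22  19
  19  20  20  19  19  18  16  28  72  91  94  95  93  94  93  94  93  92]
358 [182 181 177 178 179 176 176 175 173 171 150 116 121 132 142 150 158 166
 173 180 186 190 195 198 202 208 210 211 212 214 217 221 223 222 225 227
 227 227 228 228 228 228 228 229 229 230 232 234 234 233 232 232 232 230
 230 230 230 229 228 228 225 225 225 226 221 217 215 210 211 209 204 187
 162 129 120 116 113 110 103  98 124 150 152 154 153 151 153 151 151 152]
```

```bash
python3 - <<'E'
from h import *
for u,a,b in((155,140.4,209.3),(200,139.7,210.7),(256,138.5,211.8),(320,139.9,211.8),(358,142.5,211.9)):
    print(u,rel(ray("wrist",(u,(a+b)/2),.065)))
# ends
im=cv2.imread("pics/w1.png").astype(float).mean(2)
print(im[170:180,128:142].mean(0).round(),im[170:180,368:384].mean(0).round())
print(rel(ray("wrist",(134.5,175),.07)),rel(ray("wrist",(377,175),.07)))
E
```

```text
155 [-0.0928 -0.1367]
200 [-0.0524 -0.1376]
256 [-0.0052 -0.1379]
320 [ 0.0486 -0.1386]
358 [ 0.0826 -0.1396]
[141. 142. 141. 143. 163. 225. 229. 229. 230. 230. 230. 230. 230. 230.] [229. 229. 229. 229. 229. 229. 228. 229. 228. 227. 204. 158. 143. 141.
 133. 127.]
[-0.1104 -0.1353] [ 0.0983 -0.1363]
```

Emit:
{"fn": "send_rows", "kwargs": {"rows": [{"turn": [0,0,0],"slide": [0.001,0,0.016],"grip": -1},{"turn": [0,0,0],"slide": [0.001,0,0.016],"grip": -1},{"turn": [0,0,0],"slide": [0.002,0,0.016],"grip": -1},{"turn": [0,0,0],"slide": [0,0,0.014],"grip": -1},{"turn": [0,0,0],"slide": [0,0,0.008],"grip": -1},{"turn": [0,0,0],"slide": [0,0,0.003],"grip": -1},{"turn": [0,0,0],"slide": [0,0,0.0],"grip": -1}]}}

```text
time_s: 3.35
eef_pos: [0.4559, -0.1253, 0.1135]
orientation: [2.557, 1.825, 0.0]
force: [0.5, 0.2, -0.6]
grip_width: 0.998
gripper_force: 0.0
```

Emit:
{"fn": "send_rows", "kwargs": {"rows": [{"turn": [0,0,0],"slide": [0,0,0.003],"grip": -1},{"turn": [0,0,0],"slide": [0,0,0.002],"grip": -1},{"turn": [0,0,0],"slide": [0,0,0.001],"grip": -1}]}}

```text
time_s: 3.65
eef_pos: [0.4558, -0.1253, 0.1074]
orientation: [2.556, 1.826, 0.0]
force: [-0.9, 0.5, 0.1]
grip_width: 1.001
gripper_force: 0.0
```

Emit:
{"fn": "send_rows", "kwargs": {"rows": [{"turn": [0,0,0],"slide": [0,0,0.001],"grip": -1},{"turn": [0,0,0],"slide": [0,0,0.001],"grip": -1},{"turn": [0,0,0],"slide": [0,0,0.0],"grip": -1}]}}

```text
time_s: 3.95
eef_pos: [0.4559, -0.1253, 0.1063]
orientation: [2.556, 1.826, -0.0]
force: [-4.6, 0.6, 12.0]
grip_width: 0.997
gripper_force: 6.5
```

Emit:
{"fn": "send_rows", "kwargs": {"rows": [{"turn": [0,0,0],"slide": [0.003,0,0.0],"grip": -1},{"turn": [0,0,0],"slide": [0.005,0,0.0],"grip": -1},{"turn": [0,0,0],"slide": [0.005,0,0.0],"grip": -1},{"turn": [0,0,0],"slide": [0.004,0,0.0],"grip": -1},{"turn": [0,0,0],"slide": [0.002,0,0.0],"grip": -1},{"turn": [0,0,0],"slide": [0.0,0,0.0],"grip": -1}]}}

```text
time_s: 4.55
eef_pos: [0.4625, -0.1067, 0.1066]
orientation: [2.555, 1.826, 0.001]
force: [-3.8, 1.2, 15.3]
grip_width: 1.0
gripper_force: 7.3
```

```bash
cat >> h.py <<'E'
def roller(im):
    """tangent rows of the cylinder in the wrist picture -> axis points (press x, y rel line)"""
    g=cv2.GaussianBlur(cv2.cvtColor(im,cv2.COLOR_RGB2GRAY),(5,1),0).astype(float); out=[]
    k=(g[:,205:316]<60); 
    for u in (205,230,256,285,310):
        v=np.where(g[:,u]<60)[0]; v=v[(v>60)&(v<290)]
        # longest run
        runs=np.split(v,np.where(np.diff(v)>2)[0]+1); r=max(runs,key=len)
        out.append((u,r[0],r[-1],*rel(ray("wrist",(u,(r[0]+r[-1])/2),.065))))
    return np.array(out)
E
python3 - <<'E'
from h import *
state(); im=optics.snapshot("wrist"); cv2.imwrite("pics/w2.png",im[...,::-1]); print(roller(im))
E
```

```text
t 4.55 tcp [ 0.4625 -0.1067  0.1066] F [-3.8303  1.1588 15.2823] T [ 0.3417  0.9675 -0.1424] grip 0.9998198934800301
press-frame rel line: x 0.0001 y -0.1278
[[ 0.3238  0.9461  0.001 ]
 [ 0.9461 -0.3238 -0.0003]
 [ 0.0001  0.0011 -1.    ]]
[[205.     181.     279.      -0.0342  -0.1278]
 [230.     182.     281.      -0.0191  -0.1286]
 [256.     182.     281.      -0.0038  -0.1285]
 [285.     183.     282.       0.0134  -0.1292]
 [310.     177.     281.       0.0283  -0.1271]]
```

View pics/w2.png

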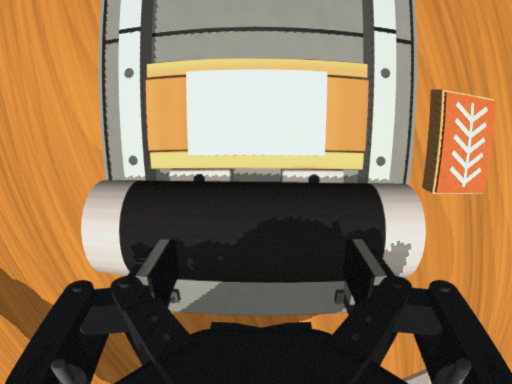

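The roller's dark band is at rows 182–281. It advanced about 10 mm for a 20 mm push, so it is rolling without slip. Next I'll finish this stroke and re-seat the fingers.

Emit:
{"fn": "send_rows", "kwargs": {"rows": [{"turn": [0,0,0],"slide": [0.003,0,0.0],"grip": -1},{"turn": [0,0,0],"slide": [0.005,0,0.0],"grip": -1},{"turn": [0,0,0],"slide": [0.005,0,0.0],"grip": -1},{"turn": [0,0,0],"slide": [0.003,0,0.0],"grip": -1},{"turn": [0,0,0],"slide": [0.0,0,0.0],"grip": -1}]}}

```text
time_s: 5.1
eef_pos: [0.468, -0.0914, 0.1065]
orientation: [2.555, 1.827, 0.002]
force: [-2.9, 1.1, 13.5]
grip_width: 0.998
gripper_force: 6.3
```

```bash
python3 - <<'E'
from h import *
state(); im=optics.snapshot("wrist"); print(roller(im))
E
```

```text
t 5.1 tcp [ 0.468  -0.0914  0.1065] F [-2.8524  1.1325 13.4819] T [ 0.2989  0.7249 -0.0448] grip 0.9979238257688343
press-frame rel line: x 0.0003 y -0.1116
[[ 0.3235  0.9462  0.0016]
 [ 0.9462 -0.3235 -0.    ]
 [ 0.0005  0.0015 -1.    ]]
[[205.     195.     289.      -0.0345  -0.1196]
 [230.     195.     289.      -0.0192  -0.1193]
 [256.     195.     289.      -0.0036  -0.1192]
 [285.     196.     289.       0.0138  -0.1197]
 [310.     196.     289.       0.0291  -0.1199]]
```

Emit:
{"fn": "send_rows", "kwargs": {"rows": [{"turn": [0,0,0],"slide": [0,0,-0.003],"grip": -1},{"turn": [0,0,0],"slide": [-0.002,0,-0.003],"grip": -1},{"turn": [0,0,0],"slide": [-0.008,0,0],"grip": -1},{"turn": [0,0,0],"slide": [-0.008,0,0],"grip": -1},{"turn": [0,0,0],"slide": [0,0,0.003],"grip": -1},{"turn": [0,0,0],"slide": [0,0,0.002],"grip": -1},{"turn": [0,0,0],"slide": [0,0,0.001],"grip": -1},{"turn": [0,0,0],"slide": [0,0,0],"grip": -1},{"turn": [0,0,0],"slide": [0.004,0,0],"grip": -1},{"turn": [0,0,0],"slide": [0.006,0,0],"grip": -1},{"turn": [0,0,0],"slide": [0.006,0,0],"grip": -1},{"turn": [0,0,0],"slide": [0.006,0,0],"grip": -1},{"turn": [0,0,0],"slide": [0.006,0,0],"grip": -1},{"turn": [0,0,0],"slide": [0.006,0,0],"grip": -1},{"turn": [0,0,0],"slide": [0.004,0,0],"grip": -1},{"turn": [0,0,0],"slide": [0,0,0],"grip": -1}]}}

```text
time_s: 6.75
eef_pos: [0.4745, -0.0718, 0.1064]
orientation: [2.555, 1.827, 0.002]
force: [-3.8, 2.4, 15.3]
grip_width: 1.001
gripper_force: 7.7
```

```bash
sed -i 's/v<290/v<330/' h.py; python3 - <<'E'
from h import *
state(); im=optics.snapshot("wrist"); print(roller(im))
E
```

```text
t 6.75 tcp [ 0.4745 -0.0718  0.1064] F [-3.8303  2.4439 15.2947] T [ 0.4006  0.931  -0.3119] grip 1.0009099681042133
press-frame rel line: x 0.0001 y -0.0909
[[ 0.3235  0.9462  0.0014]
 [ 0.9462 -0.3235  0.0006]
 [ 0.001   0.0012 -1.    ]]
[[205.     196.     291.      -0.0347  -0.1   ]
 [230.     196.     293.      -0.0194  -0.1004]
 [256.     196.     294.      -0.0037  -0.1006]
 [285.     197.     294.       0.0137  -0.101 ]
 [310.     197.     293.       0.029   -0.101 ]]
```

Emit:
{"fn": "send_rows", "kwargs": {"rows": [{"turn": [0,0,0],"slide": [0,0,-0.003],"grip": -1},{"turn": [0,0,0],"slide": [-0.003,0,-0.003],"grip": -1},{"turn": [0,0,0],"slide": [-0.008,0,0],"grip": -1},{"turn": [0,0,0],"slide": [-0.008,0,0],"grip": -1},{"turn": [0,0,0],"slide": [0,0,0.003],"grip": -1},{"turn": [0,0,0],"slide": [0,0,0.002],"grip": -1},{"turn": [0,0,0],"slide": [0,0,0.001],"grip": -1},{"turn": [0,0,0],"slide": [0,0,0],"grip": -1},{"turn": [0,0,0],"slide": [0.004,0,0],"grip": -1},{"turn": [0,0,0],"slide": [0.006,0,0],"grip": -1},{"turn": [0,0,0],"slide": [0.006,0,0],"grip": -1},{"turn": [0,0,0],"slide": [0.006,0,0],"grip": -1},{"turn": [0,0,0],"slide": [0.006,0,0],"grip": -1},{"turn": [0,0,0],"slide": [0.006,0,0],"grip": -1},{"turn": [0,0,0],"slide": [0.004,0,0],"grip": -1},{"turn": [0,0,0],"slide": [0,0,0],"grip": -1}]}}

```text
time_s: 8.4
eef_pos: [0.4807, -0.0538, 0.1065]
orientation: [2.555, 1.827, 0.003]
force: [-3.3, 1.8, 16.0]
grip_width: 1.002
gripper_force: 7.9
```

Emit:
{"fn": "send_rows", "kwargs": {"rows": [{"turn": [0,0,0],"slide": [0,0,-0.003],"grip": -1},{"turn": [0,0,0],"slide": [-0.003,0,-0.003],"grip": -1},{"turn": [0,0,0],"slide": [-0.008,0,0],"grip": -1},{"turn": [0,0,0],"slide": [-0.008,0,0],"grip": -1},{"turn": [0,0,0],"slide": [0,0,0.003],"grip": -1},{"turn": [0,0,0],"slide": [0,0,0.002],"grip": -1},{"turn": [0,0,0],"slide": [0,0,0.001],"grip": -1},{"turn": [0,0,0],"slide": [0,0,0],"grip": -1},{"turn": [0,0,0],"slide": [0.004,0,0],"grip": -1},{"turn": [0,0,0],"slide": [0.006,0,0],"grip": -1},{"turn": [0,0,0],"slide": [0.006,0,0],"grip": -1},{"turn": [0,0,0],"slide": [0.006,0,0],"grip": -1},{"turn": [0,0,0],"slide": [0.006,0,0],"grip": -1},{"turn": [0,0,0],"slide": [0.006,0,0],"grip": -1},{"turn": [0,0,0],"slide": [0.004,0,0],"grip": -1},{"turn": [0,0,0],"slide": [0,0,0],"grip": -1}]}}

```text
time_s: 10.0
eef_pos: [0.4868, -0.0357, 0.1065]
orientation: [2.555, 1.827, 0.003]
force: [-3.2, 1.4, 15.6]
grip_width: 1.002
gripper_force: 7.9
```

```bash
python3 - <<'E'
from h import *
state(); im=optics.snapshot("wrist"); print(roller(im))
E
```

```text
t 10.0 tcp [ 0.4868 -0.0357  0.1065] F [-3.1845  1.4081 15.5545] T [ 0.3186  1.0068 -0.2667] grip 1.0019570066419992
press-frame rel line: x 0.0002 y -0.0528
[[ 0.3235  0.9462  0.0017]
 [ 0.9462 -0.3235  0.0008]
 [ 0.0013  0.0013 -1.    ]]
[[205.     193.     289.      -0.0346  -0.0601]
 [230.     194.     291.      -0.0193  -0.0609]
 [256.     194.     292.      -0.0037  -0.0611]
 [285.     194.     292.       0.0137  -0.0612]
 [310.     195.     291.       0.029   -0.0615]]
```

Emit:
{"fn": "send_rows", "kwargs": {"rows": [{"turn": [0,0,0],"slide": [0,0,-0.003],"grip": -1},{"turn": [0,0,0],"slide": [-0.003,0,-0.003],"grip": -1},{"turn": [0,0,0],"slide": [-0.008,0,0],"grip": -1},{"turn": [0,0,0],"slide": [-0.008,0,0],"grip": -1},{"turn": [0,0,0],"slide": [0,0,0.003],"grip": -1},{"turn": [0,0,0],"slide": [0,0,0.002],"grip": -1},{"turn": [0,0,0],"slide": [0,0,0.001],"grip": -1},{"turn": [0,0,0],"slide": [0,0,0],"grip": -1},{"turn": [0,0,0],"slide": [0.004,0,0],"grip": -1},{"turn": [0,0,0],"slide": [0.006,0,0],"grip": -1},{"turn": [0,0,0],"slide": [0.006,0,0],"grip": -1},{"turn": [0,0,0],"slide": [0.006,0,0],"grip": -1},{"turn": [0,0,0],"slide": [0.006,0,0],"grip": -1},{"turn": [0,0,0],"slide": [0.006,0,0],"grip": -1},{"turn": [0,0,0],"slide": [0.004,0,0],"grip": -1},{"turn": [0,0,0],"slide": [0,0,0],"grip": -1}]}}

```text
time_s: 11.65
eef_pos: [0.493, -0.0176, 0.1065]
orientation: [2.555, 1.827, 0.003]
force: [-2.8, 1.5, 15.7]
grip_width: 0.999
gripper_force: 7.8
```

Emit:
{"fn": "send_rows", "kwargs": {"rows": [{"turn": [0,0,0],"slide": [0,0,-0.003],"grip": -1},{"turn": [0,0,0],"slide": [-0.003,0,-0.003],"grip": -1},{"turn": [0,0,0],"slide": [-0.008,0,0],"grip": -1},{"turn": [0,0,0],"slide": [-0.008,0,0],"grip": -1},{"turn": [0,0,0],"slide": [0,0,0.003],"grip": -1},{"turn": [0,0,0],"slide": [0,0,0.002],"grip": -1},{"turn": [0,0,0],"slide": [0,0,0.001],"grip": -1},{"turn": [0,0,0],"slide": [0,0,0],"grip": -1},{"turn": [0,0,0],"slide": [0.004,0,0],"grip": -1},{"turn": [0,0,0],"slide": [0.006,0,0],"grip": -1},{"turn": [0,0,0],"slide": [0.006,0,0],"grip": -1},{"turn": [0,0,0],"slide": [0.006,0,0],"grip": -1},{"turn": [0,0,0],"slide": [0.006,0,0],"grip": -1},{"turn": [0,0,0],"slide": [0.006,0,0],"grip": -1},{"turn": [0,0,0],"slide": [0.004,0,0],"grip": -1},{"turn": [0,0,0],"slide": [0,0,0],"grip": -1}]}}

```text
time_s: 13.25
eef_pos: [0.4992, 0.0004, 0.1066]
orientation: [2.555, 1.827, 0.003]
force: [-3.1, 0.7, 15.0]
grip_width: 1.004
gripper_force: 7.5
```

```bash
python3 - <<'E'
from h import *
state(); im=optics.snapshot("wrist"); print(roller(im)); cv2.imwrite("pics/w3.png",im[...,::-1])
E
```

```text
t 13.25 tcp [0.4992 0.0004 0.1066] F [-3.0767  0.7457 15.0069] T [ 0.3652  0.904  -0.2559] grip 1.003700325128632
press-frame rel line: x 0.0002 y -0.0146
[[ 0.3232  0.9463  0.002 ]
 [ 0.9463 -0.3232  0.001 ]
 [ 0.0016  0.0015 -1.    ]]
[[205.     191.     287.      -0.0344  -0.0206]
 [230.     191.     288.      -0.0192  -0.0207]
 [256.     191.     289.      -0.0036  -0.021 ]
 [285.     192.     289.       0.0137  -0.0214]
 [310.     192.     289.       0.0289  -0.0216]]
```

View pics/w3.png

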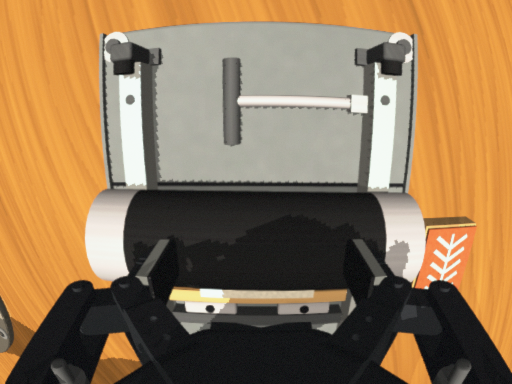

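The roller's leading edge is just behind the line, around row 187. I'll lift and measure its position and squareness against the line before the last stroke.

Emit:
{"fn": "send_rows", "kwargs": {"rows": [{"turn": [0,0,0],"slide": [0,0,-0.004],"grip": -1},{"turn": [0,0,0],"slide": [-0.004,0,-0.016],"grip": -1},{"turn": [0,0,0],"slide": [-0.008,0,-0.03],"grip": -1},{"turn": [0,0,0],"slide": [-0.008,0,-0.03],"grip": -1},{"turn": [0,0,0],"slide": [0,0,0],"grip": -1},{"turn": [0,0,0],"slide": [0,0,0],"grip": -1}]}}

```text
time_s: 13.9
eef_pos: [0.4918, -0.0203, 0.1855]
orientation: [2.556, 1.825, 0.001]
force: [-0.4, -0.7, 0.5]
grip_width: 0.997
gripper_force: 0.0
```

```bash
python3 - <<'E'
from h import *
state(); im=optics.snapshot("wrist"); print(roller(im)); cv2.imwrite("pics/w4.png",im[...,::-1])
t=optics.snapshot("top"); cv2.imwrite("pics/t4.png",t[...,::-1])
E
```

```text
t 13.9 tcp [ 0.4918 -0.0203  0.1855] F [-0.377  -0.7073  0.4514] T [ 0.0251 -0.0023  0.0393] grip 0.9972141257114762
press-frame rel line: x -0.0000 y -0.0366
[[ 0.3244  0.9459  0.0012]
 [ 0.9459 -0.3244 -0.0002]
 [ 0.0002  0.0012 -1.    ]]
[[205.     139.     208.      -0.0482  -0.0209]
 [230.     139.     208.      -0.0272  -0.021 ]
 [256.     139.     209.      -0.0057  -0.0215]
 [285.     139.     209.       0.0182  -0.0215]
 [310.     140.     210.       0.0391  -0.0223]]
```

View pics/w4.png

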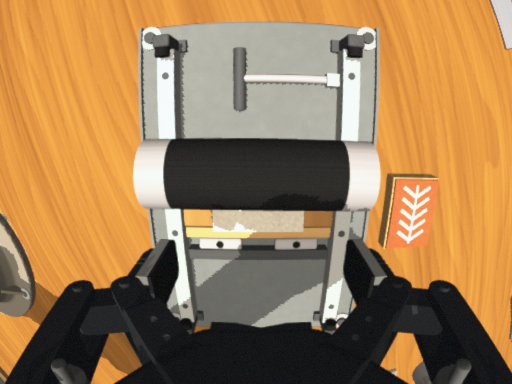

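```bash
cat >> h.py <<'E'
def cross(g,lvl):  # subpixel first crossing downward index
    i=np.where((g[:-1]>=lvl)&(g[1:]<lvl))[0]
    return None if len(i)==0 else i[0]+(g[i[0]]-lvl)/(g[i[0]]-g[i[0]+1])
def axisfit(im,v0,v1,us):
    g=cv2.cvtColor(im,cv2.COLOR_RGB2GRAY).astype(float); P=[]
    vm=(v0+v1)//2
    for u in us:
        up=g[vm-60:vm,u]; top=cross(up,(up[:15].mean()+25)/2 if 0 else 70)
        dn=g[vm:vm+60,u][::-1]; bot=cross(dn,70)
        if top is None or bot is None: continue
        P.append(rel(ray("wrist",(u,(vm-60+top+vm+59-bot)/2),.065)))
    P=np.array(P); k=np.polyfit(P[:,0],P[:,1],1); r=P[:,1]-np.polyval(k,P[:,0]); ok=abs(r)<.0007
    k=np.polyfit(P[ok,0],P[ok,1],1); return k[1],np.degrees(k[0]),r.std(),ok.sum()
def bearers(im,rows,cols,z=.035):
    g=cv2.cvtColor(im,cv2.COLOR_RGB2GRAY).astype(float)
    for c0,c1 in cols:
        P=[]
        for v in rows:
            u=np.where(g[v,c0:c1]>195)[0]
            if len(u)>8: P.append(rel(ray("wrist",(c0+(u[0]+u[-1])/2,v),z)))
        P=np.array(P); k=np.polyfit(P[:,1],P[:,0],1); r=P[:,0]-np.polyval(k,P[:,1]); ok=abs(r)<.0008; k=np.polyfit(P[ok,1],P[ok,0],1)
        print("bearer x0 %.4f slope deg %.2f n %d"%(k[1],-np.degrees(k[0]),ok.sum()))
E
python3 - <<'E'
from h import *
im=cv2.imread("pics/w4.png")[...,::-1].copy()
print(axisfit(im,139,209,range(185,330,3)))
bearers(im,range(62,132),((150,185),(335,368)))
E
```

```text
(np.float64(-0.021454137217650052), np.float64(-0.810755477954976), np.float64(0.00011405226584095564), np.int64(49))
bearer x0 -0.0902 slope deg -0.52 n 70
bearer x0 0.0800 slope deg 0.04 n 45
```

Emit:
{"fn": "send_rows", "kwargs": {"rows": [{"turn": [0,0,0],"slide": [0.004,0,0.03],"grip": -1},{"turn": [0,0,0],"slide": [0,0,0.03],"grip": -1},{"turn": [0,0,0],"slide": [0,0,0.014],"grip": -1},{"turn": [0,0,0],"slide": [0,0,0.003],"grip": -1},{"turn": [0,0,0],"slide": [0,0,0.002],"grip": -1},{"turn": [0,0,0],"slide": [0,0,0.001],"grip": -1},{"turn": [0,0,0],"slide": [0,0,0],"grip": -1},{"turn": [0,0,0],"slide": [0.004,0,0],"grip": -1},{"turn": [0,0,0],"slide": [0.006,0,0],"grip": -1},{"turn": [0,0,0],"slide": [0.006,0,0],"grip": -1},{"turn": [0,0,0],"slide": [0.006,0,0],"grip": -1},{"turn": [0,0,0],"slide": [0.006,0,0],"grip": -1},{"turn": [0,0,0],"slide": [0.006,0,0],"grip": -1},{"turn": [0,0,0],"slide": [0.003,0,0],"grip": -1},{"turn": [0,0,0],"slide": [0,0,0],"grip": -1},{"turn": [0,0,0],"slide": [0,0,0],"grip": -1}]}}

```text
time_s: 15.6
eef_pos: [0.5046, 0.0199, 0.1066]
orientation: [-2.555, -1.827, 0.0]
force: [-5.9, 2.7, 11.2]
grip_width: 0.999
gripper_force: 5.7
```

```bash
python3 - <<'E'
from h import *
state(); im=optics.snapshot("wrist"); cv2.imwrite("pics/w5.png",im[...,::-1]); print(roller(im)); print(axisfit(im,191,288,range(195,325,3)))
E
```

```text
t 15.6 tcp [0.5046 0.0199 0.1066] F [-5.8884  2.667  11.1591] T [ 0.4573  1.1322 -0.0767] grip 0.9990132168820252
press-frame rel line: x -0.0009 y 0.0056
[[ 0.3231  0.9464 -0.0007]
 [ 0.9464 -0.3231  0.0005]
 [ 0.0003 -0.0008 -1.    ]]
[[205.     193.     289.      -0.0358  -0.0017]
 [230.     194.     290.      -0.0205  -0.0021]
 [256.     194.     291.      -0.0049  -0.0023]
 [285.     194.     291.       0.0125  -0.0024]
 [310.     195.     291.       0.0278  -0.003 ]]
(np.float64(-0.0023459956305689612), np.float64(-0.9414700525924594), np.float64(6.743087548470144e-05), np.int64(44))
```

Emit:
{"fn": "send_rows", "kwargs": {"rows": [{"turn": [0,0,0],"slide": [0.002,0,0.0],"grip": -1},{"turn": [0,0,0],"slide": [0.002,0,0.0],"grip": -1},{"turn": [0,0,0],"slide": [0,0,0],"grip": -1},{"turn": [0,0,0],"slide": [0,0,0],"grip": -1},{"turn": [0,0,0],"slide": [0,0,-0.002],"grip": -1},{"turn": [0,0,0],"slide": [0,0,-0.008],"grip": -1},{"turn": [0,0,0],"slide": [-0.005,0,-0.03],"grip": -1},{"turn": [0,0,0],"slide": [-0.01,0,-0.04],"grip": -1},{"turn": [0,0,0],"slide": [-0.01,0,0],"grip": -1},{"turn": [0,0,0],"slide": [0,0,0],"grip": -1},{"turn": [0,0,0],"slide": [0,0,0],"grip": -1}]}}

```text
time_s: 16.75
eef_pos: [0.4977, -0.0015, 0.1849]
orientation: [-2.557, -1.825, 0.001]
force: [0.2, -0.2, 0.7]
grip_width: 1.003
gripper_force: 0.0
```

```bash
python3 - <<'E'
from h import *
state(); im=optics.snapshot("wrist"); cv2.imwrite("pics/w6.png",im[...,::-1]); print(roller(im)); print(axisfit(im,139,209,range(185,330,3)))
bearers(im,range(85,132),((150,185),(335,368)))
E
```

```text
t 16.75 tcp [ 0.4977 -0.0015  0.1849] F [ 0.1996 -0.1899  0.6502] T [-0.0051 -0.0153 -0.0311] grip 1.0025824853883045
press-frame rel line: x -0.0005 y -0.0169
[[ 0.3247  0.9458 -0.0007]
 [ 0.9458 -0.3247 -0.0001]
 [-0.0003 -0.0006 -1.    ]]
[[205.     137.     206.      -0.0483   0.0009]
 [230.     137.     207.      -0.0273   0.0003]
 [256.     137.     207.      -0.0059   0.0002]
 [285.     138.     207.       0.0179  -0.0002]
 [310.     138.     208.       0.0388  -0.0005]]
(np.float64(-3.1276447362693267e-05), np.float64(-0.8628136296917259), np.float64(0.00010220333800303021), np.int64(49))
bearer x0 -0.0896 slope deg -0.51 n 47
bearer x0 0.0819 slope deg 0.92 n 17
```

Emit:
{"fn": "send_rows", "kwargs": {"rows": [{"turn": [0,0,0],"slide": [-0.01,0,-0.045],"grip": -1},{"turn": [0,0,0],"slide": [-0.01,0,-0.045],"grip": -1},{"turn": [0,0,0],"slide": [-0.01,0,-0.045],"grip": -1},{"turn": [0,0,0],"slide": [-0.01,0,-0.045],"grip": -1},{"turn": [0,0,0],"slide": [-0.01,0,-0.03],"grip": -1},{"turn": [0,0,0],"slide": [0,0,0],"grip": -1},{"turn": [0,0,0],"slide": [0,0,0],"grip": -1}]}}

```text
time_s: 17.5
eef_pos: [0.482, -0.0483, 0.3947]
orientation: [-2.556, -1.826, 0.0]
force: [-0.3, -0.2, -0.7]
grip_width: 0.998
gripper_force: 0.0
```

```bash
python3 - <<'E'
from h import *
state(); im=optics.snapshot("wrist"); cv2.imwrite("pics/w7.png",im[...,::-1])
p=[];m=optics.camera_model("wrist");print(-m["world_to_cam"][:3,:3].T@m["world_to_cam"][:3,3])
cv2.imwrite("pics/w7c.png",cv2.resize(im[60:260,160:360,::-1],None,fx=3,fy=3,interpolation=cv2.INTER_CUBIC))
E
```

```text
t 17.5 tcp [ 0.482  -0.0483  0.3947] F [-0.3089 -0.229  -0.6796] T [0.0508 0.0684 0.0144] grip 0.9982226795180457
press-frame rel line: x -0.0003 y -0.0662
[[ 0.3238  0.9461 -0.0004]
 [ 0.9461 -0.3238  0.0003]
 [ 0.0001 -0.0005 -1.    ]]
[0.5045 0.0216 0.5118]
```

View pics/w7c.png

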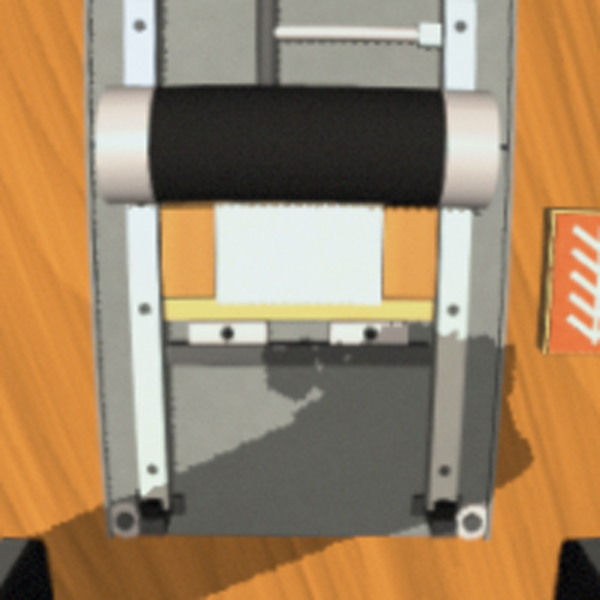

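```bash
python3 - <<'E'
from h import *
im=cv2.imread("pics/w7.png")[...,::-1].copy(); g=im.astype(float).mean(2)
for u in (189,190,191,192,327,328,329,330): print(u,g[98:120,u].round().astype(int))
print(axisfit(im,89,127,range(214,306,3)))
for u,v in((191,108.),(328,108.8)): print(rel(ray("wrist",(u,v),.012)))
E
```

```text
189 [143 150 152 153 149 147 148 146 141 139 139 140 143 148 150 151 153 155
 155 154 155 155]
190 [ 94 101  98 110 116 116 115 130 120 102  97 103 112 110 112 109 104 104
 103  96 102 111]
191 [153 161 157 171 174 173 172 182 175 157 142 154 168 158 160 152 148 156
 149 128 141 142]
192 [194 202 205 209 213 215 220 223 224 221 219 221 221 217 217 212 208 198
 187 180 175 169]
327 [159 159 162 161 163 164 164 165 164 160 104  97 146 160 157 159 158 156
 156 156 154 155]
328 [149 149 147 149 149 150 153 155 154 147  90  72 120 136 134 131 130 131
 129 130 133 136]
329 [128 126 121 121 121 113 107 110 103 100  96  95 108 121 123 125 128 130
 128 129 130 127]
330 [134 138 139 142 144 148 153 154 153 152 152 153 152 148 149 150 150 149
 152 153 154 152]
(np.float64(-0.00015748643430275953), np.float64(-1.7947469727108143), np.float64(0.004688580056506383), np.int64(12))
[-0.1208  0.0005]
[ 0.1106 -0.0011]
```

```bash
python3 - <<'E'
from h import *
print(env.sign_off())
E
```

```text
the job is handed in; nothing more can be done
None
```

The roller rolled over the card and now rests on the stop line, within about 0.5 mm and 0.5° by my camera measurements; I handed the job in about 17.5 s into the run, with the arm clear.

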